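# Lock a carving blank into the flip-gate jig

## Task

The carved blank lies short of the end fence in the carving jig: slide it along its channel until it is fully home against the fence's adjustable stop plate and keep it pressed there with a steady push of about 12 N for about half a second, never squeezing it there with more than 18 N. Then tip the red-balled yellow gate over towards the channel, pushing it gently with at most 20 N, until it snaps over, and let it spring down behind the blank by itself; do not follow it down or press it onto its stop. Leave the tools and other things on the bench alone.

Things in the scene. Friction and masses are not known exactly. Their poses are not given: they have to be found in the camera images.
- jig: the fixed carving jig, a plywood bed 300 x 250 x 18 mm; origin at the centre of its underside on the bench, x along the channel to the end fence, y to the hinge side, z up. Bed top at z = 18. Wooden rails (inner faces y = +-37, 10 thick, tops z = 30, x = -50 to 125) make a channel 74 wide. Steel hinge cheeks at x = -26 and 14 (10 thick, y = 55 to 81, tops z = 50) carry the gate
- fence: the aluminium end fence, fixed across the channel of the jig, 25 thick (x), 130 wide, 30 high; origin at the middle of the bottom edge of its near face, at jig x = 125, z = 18; axes as the jig's. The blank meets a dark steel stop plate (50 wide, z = 4 to 26 mm here) in front of that face, clamped anywhere from 3 to 21 mm out: its place is not measured, feel for it
- blank: loose rectangular light-wood block with a rosette carved on top, 102 (x) x 66 (y) x 34 high (carving 5 more), about 0.2 kg; origin at the centre of its underside; x along its length. It lies in the channel, its length along the jig's x, and starts 22 to 65 mm short of the stop plate. Home: its origin is 54 to 72 mm before the fence's. Its near end face is the one to push; bed and blank are waxed (friction about 0.2)
- gate (a joint): gate angle, rad: 0 = open stop, leaning 25 degrees outward beyond upright; 2.01 = closed stop, level across the channel. A bistable spring drives it to the nearer stop; snap point at 1.0 (32 degrees past upright, towards the channel). About 4 N square to the bar at the ball starts it, falling to nothing at the snap point. Closed, it stands 2 to 20 mm behind a blank that is home; on a blank left far short it lands and cannot close
- gate_hinge (a point): point on the gate's hinge axis (axis along jig x), at jig x = -7, y = 68, z = 36 mm, in the middle of the bar's width
- gate_ball (a point): centre of the red ball, 20 mm in diameter, at the free end of the gate: a yellow bar 14 wide (along jig x), 8 thick, ball centre 118 mm from the hinge axis. Open, the ball stands at about jig y = 118, z = 143 mm; upright at z = 154; closed at y = -50, z = 36. Level pushing rubs against the rising ball and can take two or three times the force of pushing along its arc
- gouge_a: loose carving gouge with wooden handle, 240 mm long, lying beside the jig, bystander; origin under its middle
- gouge_b: loose carving gouge with darker handle, 240 mm long, bystander; origin under its middle
- mallet: loose round carver's mallet lying on its side, 260 mm long, head 76 mm in diameter, bystander; origin under the joint of head and handle
- pencil: loose flat red carpenter's pencil, 150 x 12 x 7 mm, lying on the jig's bed outside the rail on the side away from the hinge, bystander; origin at the centre of its underside
- rosette: loose finished round wooden rosette, 90 mm in diameter, 32 high, bystander; origin at the centre of its underside
- mug: loose white mug, 80 mm in diameter, 92 high, bystander; origin at the centre of its underside
There are look-alikes about, which are no part of the job. Leave any green or pink look-alike of the blank alone.

How it is judged (in metres and radians):
On the way, in this order (a step that is already met when the one before it is completed fails the run):
1. the blank is pressed home against the end fence's stop plate with at least 6 N for 0.3 s (contact force between blank and fence above 6 N and value of joint gate below 1 rad and x of blank in the frame of fence between -0.0735 and -0.052 m), for 0.3 s.
2. the gate has snapped to its closed stop behind the blank (value of joint gate above 1.91 rad and x of blank in the frame of fence between -0.0735 and -0.052 m), for 0.2 s.
At the end, for the whole second after the job is handed in: the blank lies flat and at rest in the channel, square to the fence within 0.05 rad and its origin 52 to 73.5 mm before the fence's origin, and the gate is at its closed stop (angle above 1.91) (all of step 2 and angle between the x axis of blank and the x axis of fence, either way round below 0.05 rad and angle between blank's own z axis and vertical below 0.05 rad and linear speed of blank below 0.01 m/s); the robot touches nothing.
It fails at once if the blank is pressed against the stop plate with more than 18 N (contact force between blank and fence above 18 N).
It fails at once if the gate is pushed with more than 20 N (contact force between any of the fingers, the arm and gate above 20 N).
It fails at once if the gate is followed down or pressed onto its stop: the robot bears on it with more than 2 N in its last 0.4 rad (value of joint gate above 1.6 rad and contact force between any of the fingers, the arm and gate above 2 N).
It fails at once if a gouge, the mallet, the pencil, the rosette or the mug is moved more than 15 mm (distance of any of gouge_a, gouge_b, mallet, pencil, rosette, mug from where it was at the start of the episode above 0.015 m).
It also fails if it takes over 61 s, if anything falls off the work surface, if the arm or the gripper's body presses on something with over 40 N, if the wrist force passes 120 N, or if a joint passes its speed limit or range.

## Robot

A 6-joint arm with a two-finger parallel gripper is mounted at the origin on the work surface. World frame = base frame: x ahead of the robot, y to its left, z up, the work surface at z = 0. Lengths are in mm, angles in rad, forces in N, time in s.
With the tool pointing down it reaches from about 275 to 1000 mm from the base axis. Payload 8.4 kg.
Tool frame: the origin (TCP) lies midway between the tips of the shut fingers; the grasp point (between the pads) lies 19 mm behind it; z points along the fingers, y is the line along which they close (so a half turn about z gives the same grasp; the last joint's range is limited). The gripper opens to 85 mm and grips with 20 to 120 N. Pads are 22 mm wide; open, the fingers measure 114 mm over their backs; the gripper's body (76 mm by 85 mm) begins 54 mm behind the grasp point. The pads swing forward as they close: fully open they stand 13 mm farther back than shut.
Start: joints at [1.175, 0.353, 1.633, -0, 1.155, -0.002], TCP at [239.811, 577.164, 231.281] pointing down, gripper open.
Joint ranges: [-2.63, 2.63], [-0.92, 2.1], [0.06, 2.66], [-1.3, 4.44], [0, 2.69], [-3.02, 3.02]. Speed limits (rad/s): [2.22, 2.22, 2.79, 3.14, 3.14, 3.14].

## Interface

Orientations are given as [roll, pitch, yaw] about the fixed x, y, z axes, in that order (R = Rz(yaw) Ry(pitch) Rx(roll)).
In Python, from rig import r gives the robot as it stands.
- The arm moves only by the shell command python3 -m inch 'ROWS' [OPENING] [FORCE]. ROWS is JSON, a list that holds one entry, the list of rows, each a list of 6 numbers: the shift along the tool's x, y, z scaled (see below), then the turn, a rotation vector about the tool's x, y, z scaled (see below). In form: [[[tx, ty, tz, wx, wy, wz], ...]]. A call has 1 to 8 rows; each row is the pose to reach, as a shift and turn from the pose commanded when the call began, along the tool's axes at that moment, turning the shorter way round; what a row does not reach only later rows make up. The controller multiplies each number of a shift by 20 cm and each number of a turn by pi rad. A row lasts 1/12 s, in which the tool goes at most 41.7 mm and 7.16 degrees, less where a joint would pass 70% of its speed; a pose out of reach is approached as far as the arm can. A call with a number of a shift or a turn outside -1 to 1 is refused whole. A call with a gripper value outside its range is refused whole. OPENING is the gripper's target within -1 to 1 (fully open at 1, half-way at 0, shut at -1), set as the call begins (- or left out, the last holds). The fingers move at their own pace and stop on an object; FORCE is the grip in N (left out, the last holds). Time passes only in rows, so rows that repeat a pose let the fingers close. It gives the time, the measured TCP pose, the force, the opening and the grip force at its end, in the units of the state.
- r.sense(): the state, without advancing time (a new reading comes with each control period).
- r.grab_frame(name): name is "scene" or "side" or "wrist"; returns the picture (400x640x3 uint8, red, green, blue); there is no depth.
- r.camera_info(name): a dict with "K" (3x3 intrinsics, pixels), "rvec" (rotation vector, rad) and "tvec" (3), from world to camera coordinates, as OpenCV has them; the wrist camera has in their place "mount" (4x4, takes a point from camera to tool coordinates, whose origin is the TCP and whose axes are the flange's). Camera axes: x right, y down, z forward; pixel columns grow to the right and rows downward; lengths in mm; the calibration is good to about 2 mm. A picture is of the moment at which its call begins: read the wrist's pose just before it. camera_info takes no time and is no camera call.
- r.sign_off(): hands the job in; it is judged then, once.
The state is a dict: "clock": time; "qpos": joint angles; "qvel": joint speeds; "joint_efforts": joint torques, N m; "eef_pos": TCP position; "tcp_rot": TCP orientation; "contact_force": force on the tool from outside, world axes, zero at the start; "wrist_torque": the same for the moment, N m; "opening": opening from 0.0 (shut) to 1.0 (fully open); "grasp_force": force on a finger pad.
Only numpy, scipy, OpenCV 4.12 (cv2) and the standard library are available. Lean on these libraries where they do the work, as an engineer would, in place of code of your own. Each camera call takes 0.05 s, during which the arm holds its last target. There are 200 camera calls.

## Working session

There is one attempt and no reset: what is moved stays moved. The work goes in short steps, Python scripts to look and compute and a shell command to move; the robot and the scene stay as the last step left them, time stands still between calls to the robot, and variables do not carry over. Pictures are saved under pics/ and viewed, at most 11 in all, crops included, and the job is handed in when it is done.

```bash
mkdir -p pics; ls
python3 - <<'E'
from rig import r
import cv2,numpy as np
s=r.sense();print(s)
a=r.grab_frame("scene");b=r.grab_frame("side")
cv2.imwrite("pics/scene0.png",a[:,:,::-1]);cv2.imwrite("pics/side0.png",b[:,:,::-1])
for n in("scene","side","wrist"):print(n,r.camera_info(n))
E
```

```text
pics
{'clock': 0.0, 'qpos': array([ 1.17460412e+00,  3.53668836e-01,  1.63414913e+00, -8.33377781e-06,
        1.15519542e+00, -2.42214156e-03]), 'qvel': array([-0.00025769, -0.0007308 , -0.00224093,  0.00071392,  0.00028081,
       -0.00012238]), 'joint_efforts': array([-3.45317876e-04, -6.05244040e+01, -3.42081642e+01,  3.84405894e-05,
        9.26877226e-03,  1.86743557e-05]), 'eef_pos': array([239.62349391, 576.71458848, 230.54234528]), 'tcp_rot': array([-3.14017191e+00,  4.17834192e-06,  2.74782596e+00]), 'contact_force': array([-0.4390149 , -0.06493724,  0.15827433]), 'wrist_torque': array([-0.03544027, -0.00891021,  0.04896328]), 'grasp_force': 0.0, 'opening': 0.998529657749981}
scene {'K': array([[478.92676423,   0.        , 327.08461195],
       [  0.        , 478.92676423, 205.24159369],
       [  0.        ,   0.        ,   1.        ]]), 'rvec': array([ 1.86997493,  1.98904669, -0.53887598]), 'tvec': array([ -32.04476844, -406.21101978, 1755.31703693])}
side {'K': array([[362.99679193,   0.        , 317.40103017],
       [  0.        , 362.99679193, 200.18474153],
       [  0.        ,   0.        ,   1.        ]]), 'rvec': array([ 2.19818653, -0.98428323,  0.3971422 ]), 'tvec': array([-329.62972096,  378.88222446,  931.87575388])}
wrist {'K': array([[315.24580935,   0.        , 315.66487758],
       [  0.        , 315.24580935, 198.63428204],
       [  0.        ,   0.        ,   1.        ]]), 'mount': array([[-1.07404492e-03, -9.47033869e-01, -3.21131901e-01,
         8.32558301e+01],
       [ 9.99998056e-01, -1.54823721e-03,  1.22127463e-03,
        -1.55163697e+00],
       [-1.65377680e-03, -3.21129965e-01,  9.47033690e-01,
        -1.42495008e+02],
       [ 0.00000000e+00,  0.00000000e+00,  0.00000000e+00,
         1.00000000e+00]])}
```

View pics/scene0.png

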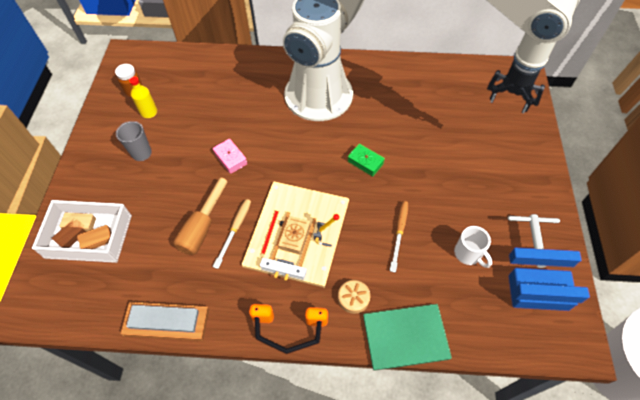

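View pics/side0.png

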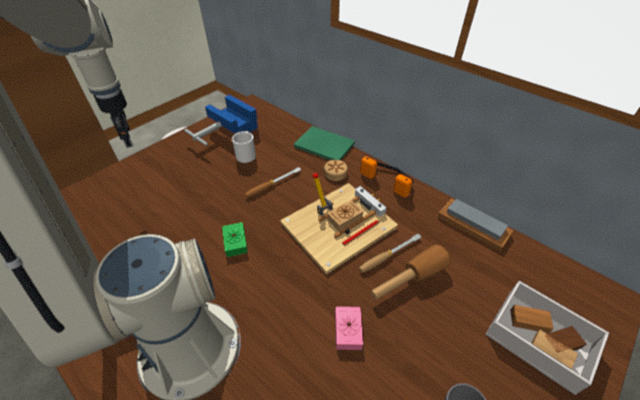

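The scene view shows the jig at about (297,232), with the fence towards (285,268) and the red ball at (336,217). The side view shows the jig at about (340,225), with the ball at (315,176). Next I measure from both views.

```bash
cat > h.py <<'E'
import cv2,numpy as np
from rig import r
def cam(n):
    c=r.camera_info(n);K=c["K"]
    if "mount" in c:
        s=r.sense();a=s["tcp_rot"];from scipy.spatial.transform import Rotation as R
        T=np.eye(4);T[:3,:3]=R.from_euler("xyz",a).as_matrix();T[:3,3]=s["eef_pos"]
        W=T@c["mount"];return K,W[:3,:3],W[:3,3]
    Rm=cv2.Rodrigues(c["rvec"])[0];return K,Rm.T,-Rm.T@c["tvec"]
def rays(C,px):
    K,R,o=C;px=np.atleast_2d(px).astype(float);d=np.c_[px,np.ones(len(px))]@np.linalg.inv(K).T@R.T
    return o,d/np.linalg.norm(d,axis=1)[:,None]
def plane(C,px,z):
    o,d=rays(C,px);return o+d*((z-o[2])/d[:,2])[:,None]
def tri(Cs,pxs):
    A=np.zeros((3,3));b=np.zeros(3);L=[]
    for C,p in zip(Cs,pxs):
        o,d=rays(C,p);P=np.eye(3)-np.outer(d[0],d[0]);A+=P;b+=P@o;L.append((P,o))
    x=np.linalg.solve(A,b);return x,[float(np.linalg.norm(P@(x-o))) for P,o in L]
def proj(C,X):
    K,R,o=C;c=(np.atleast_2d(X)-o)@R;p=c@K.T;return p[:,:2]/p[:,2:]
E
python3 - <<'E'
from h import *
out=[];ball=[]
for n,(x0,y0,x1,y1) in dict(scene=(235,175,360,290),side=(270,160,405,275)).items():
    im=cv2.imread(f"pics/{n}0.png");C=cam(n);hsv=cv2.cvtColor(im,cv2.COLOR_BGR2HSV)
    m=np.zeros(im.shape[:2],np.uint8);m[y0:y1,x0:x1]=255
    red=cv2.bitwise_and(m,cv2.inRange(hsv,(0,190,100),(6,255,255))|cv2.inRange(hsv,(174,190,100),(180,255,255)))
    k,_,st,ce=cv2.connectedComponentsWithStats(red)
    for i in range(1,k):
        if st[i,4]>4: print(n,"red",st[i],ce[i].round(1))
    bed=cv2.bitwise_and(m,cv2.inRange(hsv,(12,40,150),(32,170,255)))
    bed=cv2.morphologyEx(bed,cv2.MORPH_OPEN,np.ones((3,3)))
    k,l,st,ce=cv2.connectedComponentsWithStats(bed);i=1+st[1:,4].argmax()
    hull=cv2.convexHull(np.argwhere(l==i)[:,::-1].astype(np.int32))
    ap=cv2.approxPolyDP(hull,5,True)[:,0];print(n,"bed",ap.tolist())
    P=plane(C,hull[:,0],18)[:,:2].astype(np.float32);rr=cv2.minAreaRect(P);print(rr)
    print(plane(C,ap,18).round(0).tolist())
    cr=cv2.resize(im[y0:y1,x0:x1],None,fx=4.3,fy=4.3,interpolation=cv2.INTER_CUBIC);out.append(cv2.resize(cr,(400,400*cr.shape[0]//cr.shape[1]))[:340])
h=min(o.shape[0] for o in out)
cv2.imwrite("pics/crop.png",np.hstack([o[:h] for o in out]));print(h)
E
```

```text
scene red [262 211  16  42 124] [269.4 231.8]
scene red [334 214   5   6  23] [335.9 216.8]
scene bed [[349, 198], [324, 287], [242, 267], [276, 181]]
((572.603759765625, -23.2408447265625), (257.1131591796875, 313.77020263671875), 78.75994110107422)
[[447.0, 129.0, 18.0], [747.0, 70.0, 18.0], [701.0, -172.0, 18.0], [398.0, -108.0, 18.0]]
side red [313 173   6   5  23] [315.2 174.9]
side red [343 221  35  23 103] [359.5 232.3]
side bed [[396, 225], [325, 270], [281, 219], [320, 200], [388, 216]]
((570.6346435546875, -25.371627807617188), (253.01844787597656, 301.8857727050781), 78.84931945800781)
[[687.0, -175.0, 18.0], [400.0, -114.0, 18.0], [454.0, 126.0, 18.0], [607.0, 88.0, 18.0], [703.0, -133.0, 18.0]]
340
```

View pics/crop.png

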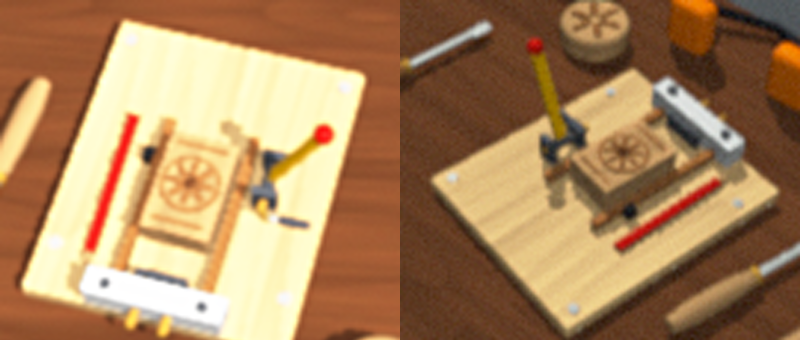

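The crop shows the blank short of the dark stop plate. The gate leans outward on the robot's left side. The jig is at about (571,-24.5) with a yaw of about -11.2°. I'll move over it for a wrist look.

```bash
python3 -m inch '[[[-0.86,-0.72,0,0,0,0],[-0.86,-0.72,0,0,0,0],[-0.86,-0.72,0,0,0,0],[-0.86,-0.72,0,0,0,0],[-0.86,-0.72,0,0,0,0],[-0.86,-0.72,0,0,0,0]]]' -1 30
python3 -m inch '[[[-0.86,-0.72,0,0,0,0],[-0.86,-0.72,0,0,0,0],[-0.86,-0.72,0,0,0,0],[-0.86,-0.72,0,0,0,0],[-0.86,-0.72,0,0,0,0],[-0.86,-0.72,0,0,0,0]]]'
python3 -m inch '[[[-0.86,-0.72,0,0,0,-0.063],[-0.86,-0.72,0,0,0,-0.063],[-0.86,-0.72,0,0,0,-0.063],[-0.86,-0.72,0,0,0,-0.063],[-0.86,-0.72,0,0,0,-0.063],[-0.86,-0.72,0,0,0,-0.063],[-0.86,-0.72,0,0,0,-0.063],[-0.86,-0.72,0,0,0,-0.063]]]'
python3 - <<'E'
from h import *
C=cam("wrist");im=r.grab_frame("wrist");cv2.imwrite("pics/w1.png",im[:,:,::-1]);np.savez("w1.npz",K=C[0],R=C[1],o=C[2])
s=r.sense();print(s["eef_pos"],s["tcp_rot"],s["contact_force"])
J=np.array([571,-24.5,0]);a=-.195;Rj=np.array([[np.cos(a),-np.sin(a),0],[np.sin(a),np.cos(a),0],[0,0,1]])
print(tri([cam("scene"),cam("side")],[(336.4,217.3),(315.7,175.4)]), (tri([cam("scene"),cam("side")],[(336.4,217.3),(315.7,175.4)])[0]-J)@Rj)
E
```

```text
clock: 0.6
eef_pos: [344.3, 373.9, 230.9]
tcp_rot: [-3.139, 0.001, 2.746]
contact_force: [-0.1, 0.7, -0.7]
opening: 0.145
grasp_force: 0.0
clock: 1.1
eef_pos: [448.3, 175.4, 231.2]
tcp_rot: [-3.141, 0.001, 2.746]
contact_force: [0.4, 0.8, -0.4]
opening: -0.005
grasp_force: 0.0
clock: 1.77
eef_pos: [550.4, -20.7, 230.7]
tcp_rot: [-3.142, -0.001, 2.943]
contact_force: [0.4, 0.5, 1.2]
opening: 0.0
grasp_force: 0.0
[550.02987392 -19.77344371 230.79636908] [ 3.14145156e+00 -1.30684850e-03  2.94453232e+00] [ 0.1563437  -0.11326972  0.59036194]
(array([588.94038799,  93.37672428, 143.11850757]), [1.5464657490470344, 1.5464657490471085]) [ -5.24018858 119.11893246 143.11850757]
```

View pics/w1.png

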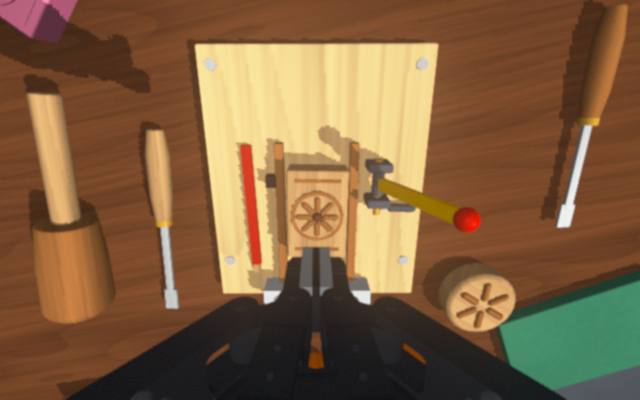

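The wrist view shows the bed's near corners at (195,44) and (437,42), the blank's near end at about row 168 (cols 289-348), the ball at (467,219) and rail ends at (279,143) and (353,142). I convert these next.

Run:
```python
from h import *
f=np.load("w1.npz");C=(f["K"],f["R"],f["o"])
im=cv2.imread("pics/w1.png");hsv=cv2.cvtColor(im,cv2.COLOR_BGR2HSV)
# bed side edges: first/last light pixels per row
L=[];Rr=[]
bed=cv2.inRange(hsv,(12,40,150),(32,190,255))
for y in range(60,240,4):
    x=np.flatnonzero(bed[y,150:450])+150;L.append((x[0],y));Rr.append((x[-1],y))
for e in(L,Rr):
    P=plane(C,e,18)[:,:2].astype(np.float32);v=cv2.fitLine(P,cv2.DIST_HUBER,0,.01,.01).ravel();print("edge yaw",np.arctan(v[1]/v[0]),v[2:])
J=np.array([571,-24.5,0]);a=-.196;Rj=np.array([[np.cos(a),-np.sin(a),0],[np.sin(a),np.cos(a),0],[0,0,1]])
g=lambda p,z:((plane(C,p,z)-J)@Rj).round(1).tolist()
print("bed near corners",g([(195,44),(437,42)],18))
print("rail near ends top",g([(275,143),(284,143),(349,142),(359,142)],30))
print("blank near top",g([(289,166),(348,166)],52),"row profile")
print(cv2.cvtColor(im,cv2.COLOR_BGR2GRAY)[155:185,310:325].mean(1).round().tolist())
X,e=tri([C,cam("scene"),cam("side")],[(467,219),(336.4,217.3),(315.7,175.4)]);print(X,e,(X-J)@Rj)
print("tcp",(r.sense()["eef_pos"]-J)@Rj)
```

```text
edge yaw -0.6836183 [ 486.41904 -168.99303]
edge yaw -0.19718118 [541.3937  108.29636]
bed near corners [[-151.1, -123.9, 18.0], [-152.1, 122.9, 18.0]]
rail near ends top [[-52.1, -45.3, 30.0], [-52.0, -35.5, 30.0], [-52.8, 35.0, 30.0], [-52.8, 45.8, 30.0]]
blank near top [[-31.5, -29.0, 52.0], [-31.3, 32.4, 52.0]] row profile
[156.0, 153.0, 153.0, 153.0, 153.0, 153.0, 153.0, 153.0, 145.0, 122.0, 102.0, 95.0, 95.0, 94.0, 97.0, 116.0, 149.0, 173.0, 181.0, 183.0, 183.0, 183.0, 182.0, 173.0, 150.0, 136.0, 137.0, 150.0, 171.0, 181.0]
[587.77672264  93.49619345 142.00092269] [1.8557277687291909, 1.2225434030842535, 2.4754186778045617] [ -6.52395633 119.00419356 142.00092269]
tcp [-21.48910468   0.55217954 230.79636908]
```

```bash
python3 -m inch '[[[0.185,0,0.1,0,0,0],[0.185,0,0.3,0,0,0],[0.185,0,0.5,0,0,0],[0.185,0,0.7,0,0,0],[0.185,0,0.85,0,0,0],[0.185,0,0.95,0,0,0],[0.185,0,1,0,0,0],[0.185,0,1,0,0,0]]]'
python3 -m inch '[[[0,0,0,0,0,0],[0,0,0,0,0,0]]]'
python3 - <<'E'
from h import *
C=cam("wrist");im=r.grab_frame("wrist");cv2.imwrite("pics/w2.png",im[:,:,::-1])
print(r.sense()["contact_force"])
E
```

```text
clock: 2.48
eef_pos: [512.3, -11.4, 29.5]
tcp_rot: [-3.141, -0.004, 2.947]
contact_force: [1.2, 0.8, -0.4]
opening: -0.002
grasp_force: 0.0
clock: 2.65
eef_pos: [515.3, -12.1, 32.7]
tcp_rot: [3.141, 0.002, 2.946]
contact_force: [-0.7, -0.3, 0.5]
opening: -0.001
grasp_force: 0.0
[-0.0700474  -0.3303853  -0.13873643]
```

View pics/w2.png

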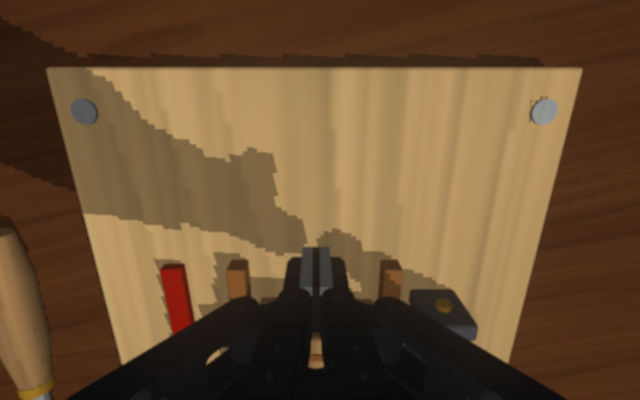

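The fingers are centred between the rails (columns 290-345, rails at 237 and 391). I'll push forward slowly.

```bash
python3 -m inch '[[[-0.0125,0,0,0,0,0],[-0.025,0,0,0,0,0],[-0.0375,0,0,0,0,0],[-0.05,0,0,0,0,0],[-0.0625,0,0,0,0,0],[-0.075,0,0,0,0,0],[-0.0875,0,0,0,0,0],[-0.1,0,0,0,0,0]]]'
python3 -m inch '[[[-0.0075,0,0,0,0,0],[-0.015,0,0,0,0,0],[-0.0225,0,0,0,0,0],[-0.03,0,0,0,0,0],[-0.0375,0,0,0,0,0],[-0.045,0,0,0,0,0],[-0.0525,0,0,0,0,0],[-0.06,0,0,0,0,0]]]'
python3 -m inch '[[[-0.0075,0,0,0,0,0],[-0.015,0,0,0,0,0],[-0.0225,0,0,0,0,0],[-0.03,0,0,0,0,0],[-0.0375,0,0,0,0,0],[-0.045,0,0,0,0,0],[-0.0525,0,0,0,0,0],[-0.06,0,0,0,0,0]]]'
python3 - <<'E'
from h import *
J=np.array([570,-24.5,0]);a=-.196;Rj=np.array([[np.cos(a),-np.sin(a),0],[np.sin(a),np.cos(a),0],[0,0,1]])
print((r.sense()["eef_pos"]-J)@Rj)
im=r.grab_frame("scene");cv2.imwrite("pics/s2.png",cv2.resize(im[170:295,225:370,::-1],None,fx=4,fy=4,interpolation=cv2.INTER_CUBIC))
E
```

```text
clock: 3.37
eef_pos: [534.1, -16.5, 31.2]
tcp_rot: [-3.142, -0.0, 2.946]
contact_force: [0.1, 0.3, -0.3]
opening: 0.001
grasp_force: 0.0
clock: 4.03
eef_pos: [545.8, -18.8, 31.3]
tcp_rot: [-3.142, -0.0, 2.946]
contact_force: [-0.6, -0.5, -0.6]
opening: -0.001
grasp_force: 0.2
clock: 4.7
eef_pos: [557.6, -21.2, 31.3]
tcp_rot: [-3.142, -0.0, 2.946]
contact_force: [-0.3, -0.1, 0.6]
opening: -0.002
grasp_force: 0.2
[-12.83386194   0.8584252   31.2904775 ]
```

View pics/s2.png

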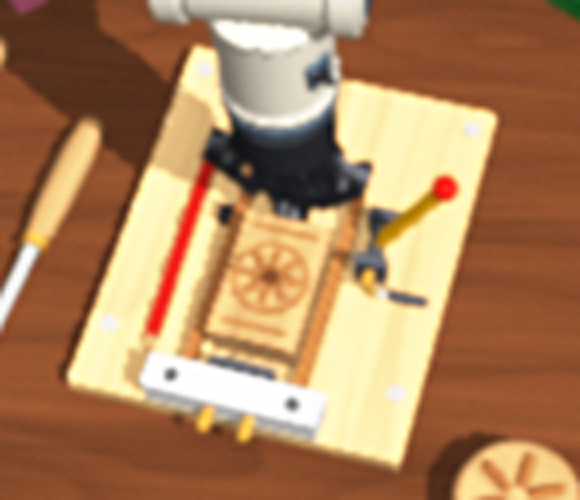

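The blank's far end is now close to the plate (about 300,355 vs 275,365 in the crop). I'll feel forward in small typed steps, with a force guard that only senses.

```bash
cat > ok.py <<'E'
from h import *
s=r.sense();f=s["contact_force"];J=np.array([570,-24.5,0]);u=np.array([.981,-.195,0])
F=-f@u;print("x %.1f push %.1f"%((s["eef_pos"]-J)@u,F),flush=True);raise SystemExit(F>3)
E
I="python3 -m inch"
q(){ "$@" >/dev/null && python3 ok.py; }
q $I '[[[-0.003,0,0,0,0,0],[-0.006,0,0,0,0,0]]]' && q $I '[[[-0.003,0,0,0,0,0],[-0.006,0,0,0,0,0]]]' && q $I '[[[-0.003,0,0,0,0,0],[-0.006,0,0,0,0,0]]]' && q $I '[[[-0.003,0,0,0,0,0],[-0.006,0,0,0,0,0]]]' && q $I '[[[-0.003,0,0,0,0,0],[-0.006,0,0,0,0,0]]]' && q $I '[[[-0.003,0,0,0,0,0],[-0.006,0,0,0,0,0]]]' && q $I '[[[-0.003,0,0,0,0,0],[-0.006,0,0,0,0,0]]]' && q $I '[[[-0.003,0,0,0,0,0],[-0.006,0,0,0,0,0]]]' && q $I '[[[-0.003,0,0,0,0,0],[-0.006,0,0,0,0,0]]]' && q $I '[[[-0.003,0,0,0,0,0],[-0.006,0,0,0,0,0]]]'
```

```text
x -11.8 push 0.2False
```

```bash
sed -i 's/SystemExit(F>3)/SystemExit(int(F>3))/' ok.py
I="python3 -m inch"
q(){ "$@" >/dev/null && python3 ok.py; }
q $I '[[[-0.003,0,0,0,0,0],[-0.006,0,0,0,0,0]]]' && q $I '[[[-0.003,0,0,0,0,0],[-0.006,0,0,0,0,0]]]' && q $I '[[[-0.003,0,0,0,0,0],[-0.006,0,0,0,0,0]]]' && q $I '[[[-0.003,0,0,0,0,0],[-0.006,0,0,0,0,0]]]' && q $I '[[[-0.003,0,0,0,0,0],[-0.006,0,0,0,0,0]]]' && q $I '[[[-0.003,0,0,0,0,0],[-0.006,0,0,0,0,0]]]' && q $I '[[[-0.003,0,0,0,0,0],[-0.006,0,0,0,0,0]]]' && q $I '[[[-0.003,0,0,0,0,0],[-0.006,0,0,0,0,0]]]' && q $I '[[[-0.003,0,0,0,0,0],[-0.006,0,0,0,0,0]]]' && q $I '[[[-0.003,0,0,0,0,0],[-0.006,0,0,0,0,0]]]'
```

```text
x -10.6 push 0.6
x -9.4 push 0.4
x -8.1 push 0.5
x -6.9 push -0.6
x -5.7 push 0.1
x -4.5 push 0.7
x -3.3 push 0.5
x -2.1 push -0.1
x -0.9 push 1.1
x -0.3 push 3.2
```

Contact. I'll settle and read the force.

```bash
I="python3 -m inch"; $I '[[[0,0,0,0,0,0],[0,0,0,0,0,0]]]' >/dev/null; python3 ok.py; $I '[[[-0.002,0,0,0,0,0],[-0.002,0,0,0,0,0]]]'>/dev/null; python3 ok.py;  $I '[[[0,0,0,0,0,0],[0,0,0,0,0,0]]]' >/dev/null; python3 ok.py
```

```text
x -0.3 push 2.5
x -0.3 push 5.2
x -0.3 push 5.2
```

```bash
I="python3 -m inch"; $I '[[[-0.0015,0,0,0,0,0],[-0.003,0,0,0,0,0],[-0.003,0,0,0,0,0]]]' >/dev/null; python3 ok.py; $I '[[[-0.001,0,0,0,0,0],[-0.001,0,0,0,0,0]]]'>/dev/null; python3 ok.py
```

```text
x -0.3 push 6.4
x -0.3 push 6.7
```

```bash
I="python3 -m inch"; $I '[[[-0.0015,0,0,0,0,0],[-0.003,0,0,0,0,0],[-0.003,0,0,0,0,0]]]' >/dev/null; python3 ok.py; $I '[[[-0.001,0,0,0,0,0],[-0.002,0,0,0,0,0],[-0.002,0,0,0,0,0]]]'>/dev/null; python3 ok.py
```

```text
x -0.3 push 7.5
x -0.3 push 10.8
```

```bash
I="python3 -m inch"; $I '[[[-0.001,0,0,0,0,0],[-0.001,0,0,0,0,0],[-0.001,0,0,0,0,0]]]' >/dev/null; python3 ok.py; $I '[[[0,0,0,0,0,0],[0,0,0,0,0,0]]]'>/dev/null; python3 ok.py;$I '[[[0,0,0,0,0,0],[0,0,0,0,0,0]]]'>/dev/null; python3 ok.py
```

```text
x -0.3 push 9.8
x -0.3 push 10.9
x -0.3 push 10.8
```

```bash
I="python3 -m inch"; $I '[[[-0.001,0,0,0,0,0],[-0.001,0,0,0,0,0],[-0.001,0,0,0,0,0]]]' >/dev/null; python3 ok.py; $I '[[[0,0,0,0,0,0],[0,0,0,0,0,0],[0,0,0,0,0,0],[0,0,0,0,0,0],[0,0,0,0,0,0]]]'>/dev/null; python3 ok.py
$I '[[[0.005,0,0,0,0,0],[0.01,0,0,0,0,0],[0.02,0,0,0,0,0],[0.04,0,0,0,0,0],[0.075,0,0,0,0,0],[0.075,0,0,0,0,0]]]'; python3 ok.py
```

```text
x -0.3 push 11.4
x -0.3 push 11.6
clock: 9.75
eef_pos: [557.1, -21.1, 31.3]
tcp_rot: [-3.141, -0.001, 2.946]
contact_force: [-0.1, -0.7, -0.4]
opening: -0.001
grasp_force: 0.0
x -13.4 push -0.0
```

Pressed home at about 11.5 N and held, and the blank is now released. Next I raise, cross over and come down outside the ball.

```bash
I="python3 -m inch"; $I '[[[0,0,-0.15,0,0,0],[0,0,-0.35,0,0,0],[0,0,-0.55,0,0,0],[0,0,-0.75,0,0,0],[0,0,-0.9,0,0,0],[0,0,-1,0,0,0],[0,0,-1,0,0,0],[0,0,-1,0,0,0]]]' >/dev/null; 
$I '[[[-0.03,0.2,0,0,0,0],[-0.03,0.4,0,0,0,0],[-0.03,0.6,0,0,0,0],[-0.03,0.75,0,0,0,0],[-0.03,0.85,0,0,0,0],[-0.03,0.85,0,0,0,0],[-0.03,0.85,0,0,0,0]]]'>/dev/null
$I '[[[0,0,0.15,0,0,0],[0,0,0.3,0,0,0],[0,0,0.42,0,0,0],[0,0,0.475,0,0,0],[0,0,0.475,0,0,0],[0,0,0.475,0,0,0]]]'
python3 - <<'E'
from h import *
J=np.array([570,-24.5,0]);a=-.196;Rj=np.array([[np.cos(a),-np.sin(a),0],[np.sin(a),np.cos(a),0],[0,0,1]])
print((r.sense()["eef_pos"]-J)@Rj)
im=r.grab_frame("side")[:,:,::-1];a=cv2.resize(im[100:280,250:410],None,fx=3,fy=3,interpolation=cv2.INTER_CUBIC)
cv2.imwrite("pics/s3.png",a)
E
```

```text
clock: 11.5
eef_pos: [597.0, 143.5, 136.2]
tcp_rot: [-3.141, -0.001, 2.945]
contact_force: [0.1, 0.2, 0.8]
opening: 0.001
grasp_force: 0.0
[ -6.22099772 169.9971527  136.16386074]
```

View pics/s3.png

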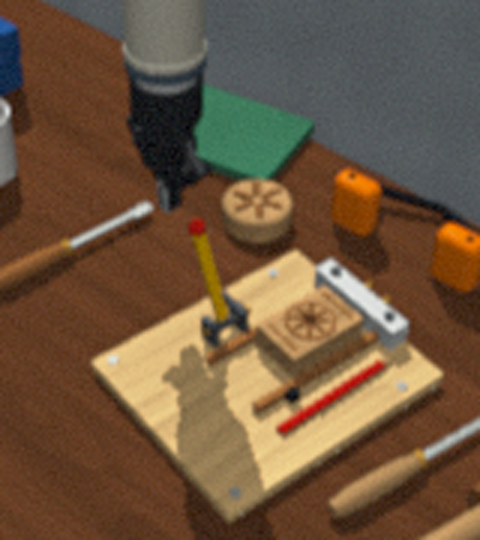

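The blank is home against the plate. The fingers (165,205) stand outside the ball (197,227). I'll approach gently.

```bash
cat > g.py <<'E'
from h import *
s=r.sense();f=s["contact_force"];p=s["eef_pos"]-np.array([570,-24.5,0]);v=np.array([.195,.981,0])
print("y %.1f z %.1f Fy %.1f Fz %.1f t %.1f"%(p@v,p[2],f@v,f[2],s["clock"]),flush=True);raise SystemExit(int(abs(f@v)>2.5))
E
I="python3 -m inch"; q(){ "$@" >/dev/null && python3 g.py; }
q $I '[[[0,-0.02,0,0,0,0],[0,-0.04,0,0,0,0],[0,-0.06,0,0,0,0],[0,-0.08,0,0,0,0],[0,-0.09,0,0,0,0],[0,-0.09,0,0,0,0]]]' && q $I '[[[0,-0.005,0,0,0,0],[0,-0.01,0,0,0,0]]]' && q $I '[[[0,-0.005,0,0,0,0],[0,-0.01,0,0,0,0]]]' && q $I '[[[0,-0.005,0,0,0,0],[0,-0.01,0,0,0,0]]]' && q $I '[[[0,-0.005,0,0,0,0],[0,-0.01,0,0,0,0]]]' && q $I '[[[0,-0.005,0,0,0,0],[0,-0.01,0,0,0,0]]]' && q $I '[[[0,-0.005,0,0,0,0],[0,-0.01,0,0,0,0]]]' && q $I '[[[0,-0.005,0,0,0,0],[0,-0.01,0,0,0,0]]]'
```

```text
y 152.3 z 136.6 Fy 0.2 Fz 0.3 t 12.1
y 150.9 z 136.3 Fy 0.9 Fz -0.1 t 12.2
y 148.9 z 136.2 Fy 0.2 Fz 0.1 t 12.4
y 146.8 z 136.2 Fy 0.4 Fz 1.0 t 12.6
y 144.8 z 136.3 Fy 0.3 Fz -0.2 t 12.7
y 142.8 z 136.2 Fy 0.3 Fz 0.7 t 12.9
y 140.8 z 136.3 Fy 0.4 Fz 0.7 t 13.1
y 139.6 z 136.5 Fy 5.5 Fz 1.6 t 13.2
```

```bash
I="python3 -m inch"; q(){ "$@" >/dev/null; python3 g.py; }
q $I '[[[0,-0.006,-0.003,0,0,0],[0,-0.012,-0.006,0,0,0]]]'; q $I '[[[0,-0.006,-0.003,0,0,0],[0,-0.012,-0.006,0,0,0]]]'
```

```text
y 137.2 z 137.8 Fy 4.3 Fz 2.5 t 13.4
y 134.7 z 139.0 Fy 5.9 Fz 1.9 t 13.6
```

```bash
I="python3 -m inch"; q(){ "$@" >/dev/null; python3 g.py; }
q $I '[[[0,-0.01,-0.004,0,0,0],[0,-0.02,-0.008,0,0,0],[0,-0.03,-0.012,0,0,0],[0,-0.04,-0.015,0,0,0]]]'; q $I '[[[0,-0.01,-0.003,0,0,0],[0,-0.02,-0.006,0,0,0],[0,-0.03,-0.009,0,0,0],[0,-0.04,-0.012,0,0,0]]]'; q $I '[[[0,-0.01,-0.002,0,0,0],[0,-0.02,-0.004,0,0,0],[0,-0.03,-0.006,0,0,0],[0,-0.04,-0.008,0,0,0]]]'
```

```text
y 126.8 z 142.3 Fy 6.3 Fz 4.6 t 13.9
y 119.0 z 145.0 Fy 5.2 Fz 7.6 t 14.2
y 111.1 z 147.0 Fy 6.0 Fz 10.7 t 14.6
```

```bash
I="python3 -m inch"; q(){ "$@" >/dev/null; python3 g.py; }
q $I '[[[0,0,-0.01,0,0,0],[0,0,-0.01,0,0,0]]]'; q $I '[[[0,0,-0.01,0,0,0],[0,0,-0.01,0,0,0]]]'
python3 - <<'E'
from h import *
im=r.grab_frame("side")[:,:,::-1];cv2.imwrite("pics/s4.png",cv2.resize(im[110:230,270:390],None,fx=5,fy=5,interpolation=cv2.INTER_CUBIC))
E
```

```text
y 110.3 z 148.2 Fy 4.2 Fz 3.5 t 14.7
y 110.1 z 149.8 Fy 3.5 Fz 0.0 t 14.9
```

View pics/s4.png

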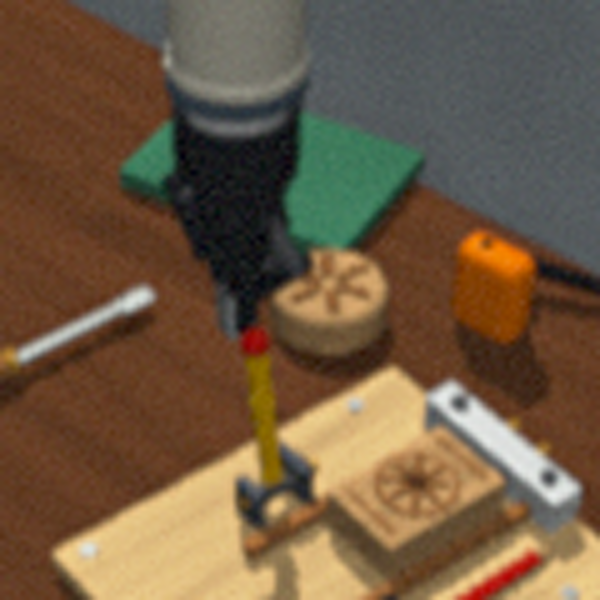

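The ball (255,340) sits at the finger tip and was rubbing down along the finger. Rising slightly cleared that. I continue along the arc.

```bash
I="python3 -m inch"; q(){ "$@" >/dev/null; python3 g.py; }
q $I '[[[0,-0.01,-0.002,0,0,0],[0,-0.02,-0.004,0,0,0],[0,-0.03,-0.006,0,0,0],[0,-0.04,-0.007,0,0,0]]]'; q $I '[[[0,-0.01,-0.001,0,0,0],[0,-0.02,-0.003,0,0,0],[0,-0.03,-0.004,0,0,0],[0,-0.04,-0.005,0,0,0]]]'
```

```text
y 101.9 z 151.3 Fy 3.6 Fz 4.5 t 15.3
y 93.8 z 152.3 Fy 3.5 Fz 5.7 t 15.6
```

```bash
I="python3 -m inch"; q(){ "$@" >/dev/null; python3 g.py; }
q $I '[[[0,-0.01,0,0,0,0],[0,-0.02,0,0,0,0],[0,-0.03,0,0,0,0],[0,-0.04,0,0,0,0]]]'; q $I '[[[0,-0.01,0,0,0,0],[0,-0.02,0.001,0,0,0],[0,-0.03,0.002,0,0,0],[0,-0.04,0.004,0,0,0]]]'
```

```text
y 85.9 z 152.7 Fy 3.3 Fz 9.2 t 15.9
y 77.8 z 152.2 Fy 2.5 Fz 8.1 t 16.3
```

The upward force is growing because the vertical finger is riding high on the ball. I'll back off slightly, lower the tip and tilt the tool with the gate.

```bash
I="python3 -m inch"; q(){ "$@" >/dev/null; python3 g.py; }
q $I '[[[0,0.015,0,0,0,0],[0,0.03,0.01,-0.02,0,0],[0,0.045,0.025,-0.04,0,0],[0,0.055,0.04,-0.06,0,0],[0,0.06,0.05,-0.08,0,0],[0,0.06,0.05,-0.08,0,0]]]'; q $I '[[[0,0,0,0,0,0],[0,0,0,0,0,0]]]'
python3 - <<'E'
from h import *
im=r.grab_frame("side")[:,:,::-1];a=cv2.resize(im[110:230,270:390],None,fx=4,fy=4,interpolation=cv2.INTER_CUBIC)
cv2.imwrite("pics/s5.png",a)
E
```

```text
y 88.6 z 140.5 Fy 2.1 Fz 1.1 t 16.8
y 89.6 z 140.9 Fy 1.5 Fz -1.0 t 16.9
```

View pics/s5.png

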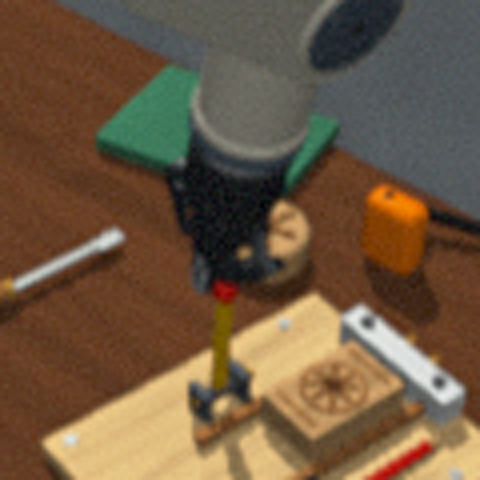

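```bash
I="python3 -m inch"; q(){ "$@" >/dev/null; python3 g.py; }
q $I '[[[0,-0.012,-0.001,-0.004,0,0],[0,-0.024,-0.002,-0.008,0,0],[0,-0.036,-0.003,-0.012,0,0],[0,-0.048,-0.005,-0.016,0,0]]]'; q $I '[[[0,-0.012,-0.001,-0.004,0,0],[0,-0.024,-0.002,-0.008,0,0],[0,-0.036,-0.003,-0.012,0,0],[0,-0.048,-0.005,-0.016,0,0]]]'
```

```text
y 80.5 z 140.1 Fy 2.1 Fz 3.7 t 17.3
y 70.6 z 137.8 Fy 1.2 Fz 3.0 t 17.6
```

```bash
I="python3 -m inch"; q(){ "$@" >/dev/null; python3 g.py; }
q $I '[[[0,-0.012,-0.001,-0.004,0,0],[0,-0.024,-0.002,-0.008,0,0],[0,-0.036,-0.003,-0.012,0,0],[0,-0.048,-0.005,-0.016,0,0]]]'; q $I '[[[0,-0.012,-0.001,-0.004,0,0],[0,-0.024,-0.002,-0.008,0,0],[0,-0.036,-0.003,-0.012,0,0],[0,-0.048,-0.005,-0.016,0,0]]]'
python3 - <<'E'
from h import *
im=[r.grab_frame(n)[:,:,::-1] for n in("side","scene")]
P=[]
for n,i in zip(("side","scene"),im):
    h=cv2.cvtColor(np.ascontiguousarray(i),cv2.COLOR_BGR2HSV);x0,y0,x1,y1=dict(side=(300,165,345,220),scene=(285,190,345,240))[n]
    m=cv2.inRange(h,(0,190,80),(6,255,255))|cv2.inRange(h,(174,190,80),(180,255,255));z=np.zeros_like(m);z[y0:y1,x0:x1]=m[y0:y1,x0:x1]
    k,_,st,ce=cv2.connectedComponentsWithStats(z);print(n,[(st[j].tolist(),ce[j].round(1).tolist()) for j in range(1,k) if st[j,4]>3])
E
```

```text
y 61.4 z 135.4 Fy 1.1 Fz 2.2 t 18.0
y 52.2 z 132.6 Fy 0.1 Fz 0.6 t 18.3
side [([332, 191, 5, 4, 13], [333.5, 192.7])]
scene [([300, 208, 4, 4, 10], [301.2, 209.8])]
```

Run:
```python
from h import *
J=np.array([570,-24.5,0]);a=-.196;Rj=np.array([[np.cos(a),-np.sin(a),0],[np.sin(a),np.cos(a),0],[0,0,1]])
X,e=tri([cam("side"),cam("scene")],[(333.5,192.7),(301.2,209.8)]);print((X-J)@Rj,e)
X,e=tri([cam("side")],[(333.5,192.7)]) if 0 else (0,0)
for z in(36,80,120,140):
  print(z,((plane(cam("side"),[(333.5,192.7)],z)-J)@Rj).round(),((plane(cam("scene"),[(301.2,209.8)],z)-J)@Rj).round())
im=r.grab_frame("side")[:,:,::-1];cv2.imwrite("pics/s6.png",cv2.resize(im[110:250,270:390],None,fx=4,fy=4,interpolation=cv2.INTER_CUBIC))
```

```text
[ -5.74205721  20.03489684 141.85487617] [1.92500032654852, 1.9250003265485214]
36 [[ 63. 103.  36.]] [[-61.  -3.  36.]]
80 [[34. 69. 80.]] [[-38.   6.  80.]]
120 [[  8.  39. 120.]] [[-16.  14. 120.]]
140 [[ -5.  23. 140.]] [[ -5.  18. 140.]]
```

View pics/s6.png

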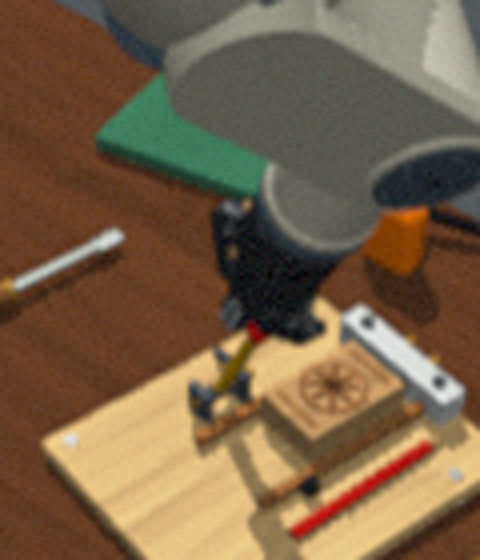

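The ball is at jig (-6,20,142), about 24° past upright, with forces falling. I make small steps to the snap.

```bash
I="python3 -m inch"; q(){ "$@" >/dev/null; python3 g.py; }
q $I '[[[0,-0.012,0,-0.004,0,0],[0,-0.024,0,-0.008,0,0],[0,-0.036,0,-0.012,0,0],[0,-0.048,0,-0.016,0,0]]]'; q $I '[[[0,-0.012,0,0,0,0],[0,-0.024,0,0,0,0],[0,-0.03,0,0,0,0]]]'; q $I '[[[0,0,0,0,0,0],[0,0,0,0,0,0],[0,0,0,0,0,0]]]'
cat > b.py <<'E'
from h import *
J=np.array([570,-24.5,0]);a=-.196;Rj=np.array([[np.cos(a),-np.sin(a),0],[np.sin(a),np.cos(a),0],[0,0,1]])
for n,(x0,y0,x1,y1) in dict(side=(300,165,375,250),scene=(265,190,345,250)).items():
    i=r.grab_frame(n)[:,:,::-1]
    h=cv2.cvtColor(np.ascontiguousarray(i),cv2.COLOR_BGR2HSV)
    m=cv2.inRange(h,(0,190,80),(6,255,255))|cv2.inRange(h,(174,190,80),(180,255,255));z=np.zeros_like(m);z[y0:y1,x0:x1]=m[y0:y1,x0:x1]
    k,_,st,ce=cv2.connectedComponentsWithStats(z);print(n,[(st[j].tolist(),ce[j].round(1).tolist()) for j in range(1,k) if st[j,4]>3])
    for p in((-7,-50,36),(-7,5,136),(-7,20,142)):print(p,proj(cam(n),J+Rj@np.array(p)).round(0))
E
python3 b.py
```

```text
y 43.6 z 128.4 Fy -0.2 Fz 0.8 t 18.8
y 38.1 z 125.4 Fy -0.3 Fz 0.3 t 19.1
y 38.7 z 125.8 Fy 0.0 Fz 0.1 t 19.3
side [([343, 222, 32, 22, 97], [358.3, 233.1]), ([345, 226, 5, 6, 25], [347.0, 228.8])]
(-7, -50, 36) [[346. 229.]]
(-7, 5, 136) [[337. 197.]]
(-7, 20, 142) [[334. 193.]]
scene [([265, 211, 13, 39, 111], [270.5, 228.8]), ([279, 219, 5, 6, 23], [281.0, 221.3])]
(-7, -50, 36) [[281. 221.]]
(-7, 5, 136) [[297. 209.]]
(-7, 20, 142) [[302. 209.]]
```

It snapped closed, with the ball at the predicted closed pixels in both views. I'll retract, check and hand in.

```bash
I="python3 -m inch"; $I '[[[0,0.02,-0.05,0,0,0],[0,0.04,-0.15,0,0,0],[0,0.1,-0.3,0,0,0],[0,0.2,-0.45,0,0,0],[0,0.3,-0.5,0,0,0],[0,0.3,-0.5,0,0,0],[0,0.3,-0.5,0,0,0],[0,0.3,-0.5,0,0,0]]]'
python3 - <<'E'
from h import *
im=r.grab_frame("side")[:,:,::-1];cv2.imwrite("pics/s7.png",cv2.resize(im[150:290,250:420],None,fx=4,fy=4,interpolation=cv2.INTER_CUBIC))
E
```

```text
clock: 20.07
eef_pos: [571.7, 18.9, 242.0]
tcp_rot: [2.639, -0.0, 2.946]
contact_force: [-0.4, -0.9, -0.5]
opening: 0.004
grasp_force: 0.0
```

View pics/s7.png

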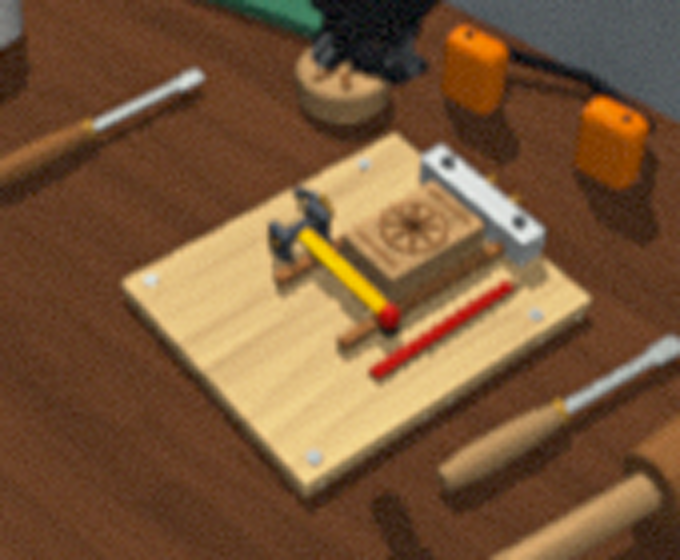

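The gate lies closed, with the ball at (390,316), just behind the blank, which is home at the fence. The pencil and tools look undisturbed.

```bash
python3 -c "
from rig import r
print(r.sign_off())"
```

```text
the job is handed in; nothing more can be done
None
```

The blank was pressed home at about 11.5 N, the gate snapped closed behind it by itself, and the job is handed in at about 20 s on the clock; the sign-off returned no verdict.

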